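Pull the exposed filter cassette from an air sampler

ROBOT

A 7-joint arm with a two-finger parallel gripper is mounted at the origin on a cart in front of the work surface, level with it; the furniture and walls round the work are solid. World frame = base frame: x ahead of the robot, y to its left, z up, the work surface at z = 0. Lengths are in m, angles in rad, forces in N, time in s.
With the tool pointing down it reaches from about 0.4 to 0.85 m from the base axis. Payload 10.4 kg.
Tool frame: the origin (TCP) lies between the finger pads; the fingertips stand tcp_to_tips ahead of it and the grasp point (between the pads) lies 8 mm behind it (tcp_to_tips is the distance from the TCP to the fingertips, in m); z points along the fingers, y is the line along which they close (so a half turn about z gives the same grasp; the last joint's range is limited). The gripper opens to 85 mm and grips with 20 to 120 N. Pads are 22 mm wide; open, the fingers measure 114 mm over their backs; the gripper's body (76 mm by 85 mm) begins 54 mm behind the grasp point. The pads swing forward as they close: fully open they stand 13 mm farther back than shut.
Start: joints at [-1.209, 0.332, -0.065, 1.46, 0.022, 1.35, -0.088], TCP at [0.235, 0.579, 0.242] pointing down, gripper open.
Joint ranges: [-2.6, 2.6], [-0.5, 2.12], [-1.47, 1.34], [0.16, 2.42], [-1.27, 4.41], [0.06, 2.06], [-2.6, 2.6]. Speed limits (rad/s): [2.22, 2.22, 2.79, 2.79, 3.14, 3.14, 3.14].

INTERFACE

Orientations are given as a unit quaternion [x, y, z, w].
In Python, from workcell import * gives the robot as it stands.
- The arm moves only by the tool apply_moves, never from a script. Its argument "rows" is a list of rows, each an object of numbers: "x", "y", "z": the shift along the tool's x, y, z in mm; "ax", "ay", "az": the turn, a rotation vector about the tool's x, y, z in degrees; "gripper": the closure, from 0 (fully open) to 1 (shut). A call has 1 to 5 rows; each row shifts and turns the commanded pose from where the row before left it, along the tool's axes as they then stand; what a row does not reach is not made up. A row lasts 1/12 s, in which the tool goes at most 41.7 mm and 7.16 degrees, less where a joint would pass 70% of its speed; a pose out of reach is approached as far as the arm can. A call with a gripper value outside its range is refused whole. The fingers move at their own pace and stop on an object; "newtons" is the grip in N (left out, the last holds). Time passes only in rows, so rows that do not move let the fingers close. It gives the time, the measured TCP pose, the force, the opening and the grip force at its end, in the units of the state.
- get_obs(): the state, without advancing time (a new reading comes with each control period).
- camera(name): name is "scene" or "top"; returns a dict with "color" (420x560x3 uint8, red, green, blue), "fov_y" (degrees; the focal length in pixels is half the picture's height over the tangent of half this angle, whatever the lens; pixels are square), "cx", "cy" (the principal point, pixels), "rvec" (rotation vector, rad) and "tvec" (3), from world to camera coordinates, as OpenCV has them. Camera axes: x right, y down, z forward; pixel columns grow to the right and rows downward; lengths in m; the calibration is good to about 2 mm. A picture is of the moment at which its call begins. There is no depth.
- hand_in(): hands the job in; it is judged then, once.
The state is a dict: "clock": time; "joint_pos": joint angles; "joint_velocities": joint speeds; "tau": joint torques, N m; "position": TCP position; "ee_rot": TCP orientation; "ft_force": force on the tool from outside, world axes, zero at the start; "torque": the same for the moment, N m; "grip_width": opening from 0.0 (shut) to 1.0 (fully open); "grasp_force": force on a finger pad.
Only numpy, scipy, OpenCV 4.12 (cv2) and the standard library are available. Lean on these libraries where they do the work, as an engineer would, in place of code of your own. Each camera call takes 0.05 s, during which the arm holds its last target. There are 200 camera calls.

TASK

Pull the exposed filter cassette out of the air sampler for weighing. Use the orange screwdriver: put its blade in the pry slot in the middle of the front, under the edge of the grey cover, lever the cover open until it snaps free, swing it right back past upright and lay the screwdriver back on the worktop clear of the sampler. Then pinch the cassette's two blue side catches together with the fingers, lift the cassette straight out and finish while still holding it level by its pinched catches in the air, wholly above the top of the sampler and touching nothing else; leave the carton, timer and beaker alone.

Things in the scene. Friction and masses are not known exactly. Their poses are not given: they have to be found in the camera images.
- sampler: Fixed bench air sampler, 200 mm deep (x), 184 wide (y), 86 high: white front with display, dark grey side cheeks, grey cover on top. Origin: centre of its underside; x points from its front to its back, y to its left, z up. Under the cover is a bay, x -84 to 12 mm, y -66 to 66, floor at z 30; the cassette stands in it with its middle at x -36, y 0.
- pry_slot (a point): Centre of the mouth of the pry slot, at x -100, y 0, z 76.5 mm of the sampler. Slot 18 mm wide (y), 11 mm high: its floor lies 5.5 mm below this point, the underside of the shut cover's front edge 5.5 mm above it; it runs 16 mm in (x), then opens into the bay. The cover is flush between the cheeks, so its front edge can be caught only here. Axes as the sampler's.
- cover (a joint): Cover angle: 0 shut, grows as the front edge rises, 1.57 upright, stop at 1.95. Two ball catches hold it shut: about 3 to 4 N upward at the front edge pops it within the first 0.15 rad; after that the stiff hinge (0.06 N m) lets it stay wherever it is left.
- cover_hinge (a point): Middle of the cover's hinge line (at x 24, y 0, z 84 mm of the sampler; it runs along the sampler's y); turns with the cover. The cover is a grey plate, 124 mm from hinge to front edge, 144 wide, 4 thick, 80 g, its mid-plane through the hinge. Two snap tongues hang 20 mm down from it, 39 to 51 mm either side of the middle, 100 to 107 mm from the hinge.
- cover_lip (a point): Middle of the cover's front edge, on its underside, 124 mm from the hinge; moves with the cover.
- driver_handle (a point): Middle of the orange handle of a flat screwdriver, on its axis: handle round, 74 mm long, 24 mm thick. y of this point points along the tool to the blade. 55 g. It lies on the worktop on its handle, its axis level, 12 mm up.
- driver_tip (a point): Tip of the screwdriver's blade, on its axis, 120 mm from the middle of the handle. The steel shaft is 5 mm thick and 85 mm long.
- cassette_grip (a point): Place to pinch: midway between the pads of the cassette's two blue catches (at its +y and -y sides), 62 mm above its underside; seated, 16 mm below the sampler's top. Pads 26 mm wide (x), 42 to 72 mm above the underside. Free, they are 58 mm apart outside at this height and lean outward; pressed home, upright and 40 mm. 36 mm free beside each pad. Axes as the cassette's, z up.
- cassette_foot (a point): Centre of the underside of the off-white filter cassette: 62 mm (x) x 44 (y), body 60 high, 76 with its catches, 80 to 160 g. Seated, the lower 22 mm stand in a close well (1 mm clearance). The hooks sit under two fixed steel ledges, 24 to 34 mm either side of the middle, whose upper side is 35.5 mm above this point: keep fingertips above them.
- catch_left (a joint): Travel of the catch on the cassette's +y side: 0 free (hooked under its ledge while seated), grows as it is pressed inward, clear of the ledge above 0.11, stop at 0.16 rad. Spring: about 2 N to start, 5 N at the stop, at the pad.
- catch_right (a joint): The same for the catch on the cassette's -y side.
- filter_carton_centre (a point): Centre of a blue carton, 65 x 100 x 60 mm, a bystander.
- timer_centre (a point): Centre of a white bench timer, 62 x 68 x 18 mm, a bystander.
- beaker_centre (a point): Centre of an empty glass beaker, 55 mm across, 68 mm high, a bystander.
Not all that is in view belongs to the job. Leave any black look-alike of the part that bears driver_handle alone.

How it is judged:
By the outcome, as a careful person would: the job done as asked, in the order asked, and still so for the second after the job is handed in, while the arm keeps its last pose, push and grip.
It also fails if it takes over 72 s, if anything falls off the work surface, if the arm or the gripper's body presses on something with over 40 N, if the wrist force passes 120 N, or if a joint passes its speed limit or range.

## Working session

There is one attempt and no reset: what is moved stays moved. The work goes in short steps, Python scripts to look and compute and a tool call to move; the robot and the scene stay as the last step left them, time stands still between calls to the robot, and variables do not carry over. Pictures are saved under pics/ and viewed, at most 10 in all, crops included, and the job is handed in when it is done.

Besides the shell and the picture viewer there is one more tool, called after "Call:" by a JSON object that holds its "fn" and its "kwargs". apply_moves: Moves the arm, as the interface text tells. Its arguments: {"type":"object","properties":{"rows":{"type":"array","items":{"type":"object","properties":{"x":{"type":"number"},"y":{"type":"number"},"z":{"type":"number"},"ax":{"type":"number"},"ay":{"type":"number"},"az":{"type":"number"},"gripper":{"type":"number"}}}},"newtons":{"type":"number"}},"required":["rows"]}

```bash
mkdir -p pics; ls
cat > h.py <<'E'
from workcell import *
import numpy as np, cv2
from scipy.spatial.transform import Rotation as R
def K(c):
    h,w=c["color"].shape[:2]; f=h/2/np.tan(np.radians(c["fov_y"])/2)
    return np.array([[f,0,c["cx"]],[0,f,c["cy"]],[0,0,1.]])
def ray(c,u,v):
    M=cv2.Rodrigues(np.array(c["rvec"],float))[0]; t=np.array(c["tvec"],float).ravel()
    return -M.T@t, M.T@np.linalg.inv(K(c))@np.array([u,v,1.])
def onz(c,u,v,z):
    o,d=ray(c,u,v); return o+d*(z-o[2])/d[2]
def proj(c,P):
    return cv2.projectPoints(np.array(P,float).reshape(-1,3),np.array(c["rvec"],float),np.array(c["tvec"],float),K(c),None)[0].reshape(-1,2)
def two(c1,p1,c2,p2):
    o1,d1=ray(c1,*p1);o2,d2=ray(c2,*p2)
    s=np.linalg.lstsq(np.c_[d1,-d2],o2-o1,rcond=None)[0]
    a=o1+s[0]*d1;b=o2+s[1]*d2
    return (a+b)/2,np.linalg.norm(a-b)
def save(c,n): cv2.imwrite("pics/"+n,cv2.cvtColor(c["color"],cv2.COLOR_RGB2BGR))
E
python3 - <<'E'
from h import *
import pickle
d={}
for n in("scene","top"):
    c=camera(n); d[n]=c; save(c,n+"0.png"); print(n,c["fov_y"],c["cx"],c["cy"],ray(c,280,210))
pickle.dump(d,open("c0.pkl","wb"))
o=get_obs();print(o)
E
```

```text
pics
scene 47.60892451324525 277.7142749747247 208.08119600354198 (array([ 0.02211405, -1.01827678,  0.78511932]), array([ 0.39538959,  0.75469189, -0.52359003]))
top 43.03093920720834 280.42314591436076 205.39640130458025 (array([0.32208377, 0.0261976 , 1.49889042]), array([ 1.58912198e-01, -8.57067586e-04, -9.87330490e-01]))
{'clock': 0.1, 'joint_pos': array([-1.20860034,  0.33281292, -0.06470947,  1.46087267,  0.02158924,
        1.34989355, -0.08852131]), 'joint_velocities': array([ 0.00094324, -0.00041838, -0.00087229, -0.0019252 ,  0.00018192,
        0.0030574 , -0.00049352]), 'tau': array([ 3.51529379e-04, -6.26748133e+01,  4.84226458e-02, -3.92428207e+01,
        1.61937723e-02,  6.91430701e-03,  5.30846808e-05]), 'position': array([0.2344774 , 0.57899569, 0.24158553]), 'ee_rot': array([ 1.91210787e-01,  9.81548785e-01, -6.37769604e-04, -1.01257281e-04]), 'ft_force': array([-0.34599439, -0.03049192,  0.28644662]), 'torque': array([-0.00992222,  0.00180416, -0.00779203]), 'grasp_force': 0.0, 'grip_width': 1.0040384179692616}
```

```bash
python3 -c "
import cv2,numpy as np
a=cv2.imread('pics/scene0.png');b=cv2.imread('pics/top0.png')
cv2.imwrite('pics/both0.png',cv2.resize(np.vstack([a,b]),None,fx=.71,fy=.71))"
```

```text
(no output)
```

View pics/scene0.png

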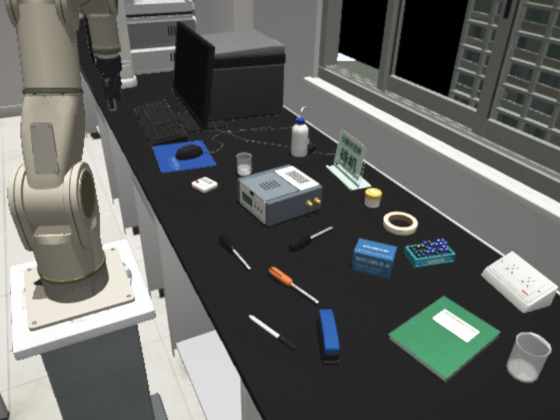

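View pics/top0.png

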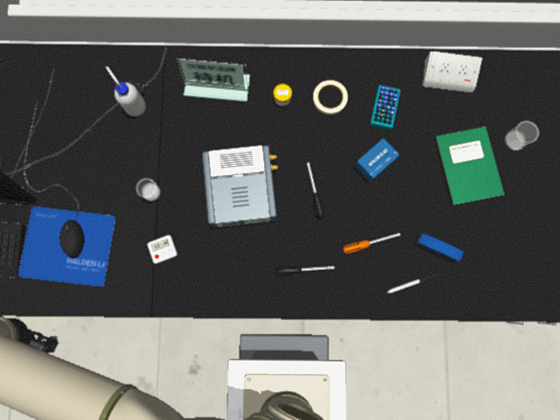

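The sampler is at scene (280,195) / top (240,187), with its front toward the robot. Three screwdrivers: orange at top (372,243), and two black at top (305,270) and (315,190). The orange one fits the description, so I'll confirm it in an enlarged crop with the sampler.

```bash
cat > m.py <<'E'
from h import *
import pickle
d=pickle.load(open("c0.pkl","rb"))
c=d["top"]; im=c["color"]; hsv=cv2.cvtColor(im,cv2.COLOR_RGB2HSV)
m=cv2.inRange(hsv,(3,130,90),(18,255,255)); m[:,:330]=0;m[:220]=0;m[270:]=0; m[:,440:]=0
ys,xs=np.nonzero(m); print("orange",len(xs),xs.min(),xs.max(),ys.min(),ys.max())
W=np.array([onz(c,x,y,0.012)[:2] for x,y in zip(xs,ys)])
mu=W.mean(0); u=np.linalg.svd(W-mu,full_matrices=False)[2][0]; u=u*(-np.sign(u[1]))
t=(W-mu)@u; print("mu",mu,"u",u,"yaw",np.degrees(np.arctan2(u[1],u[0])),t.min(),t.max(), "mid",mu+u*(t.min()+t.max())/2, np.ptp((W-mu)@[-u[1],u[0]]))
# shaft
g=cv2.cvtColor(im,cv2.COLOR_RGB2GRAY)
roi=np.zeros_like(g); roi[228:248,373:405]=1
ys,xs=np.nonzero((g>90)&(roi>0)&(m==0)); S=np.array([onz(c,x,y,0.012)[:2] for x,y in zip(xs,ys)])
s=(S-mu)@u; print("shaft",len(xs),s.max(),"tip",S[s.argmax()], "lat",((S-mu)@[-u[1],u[0]]).mean())
# scene check of orange
c2=d["scene"]; h2=cv2.cvtColor(c2["color"],cv2.COLOR_RGB2HSV)
m2=cv2.inRange(h2,(3,130,90),(18,255,255)); m2[:255]=0;m2[310:]=0;m2[:,:255]=0;m2[:,330:]=0
ys,xs=np.nonzero(m2); print("scene orange",onz(c2,xs.mean(),ys.mean(),0.014))
A=cv2.resize(im[135:265,190:420],None,fx=3.2,fy=3.2,interpolation=cv2.INTER_CUBIC)
B=cv2.resize(c2["color"][155:235,225:400],None,fx=4,fy=4,interpolation=cv2.INTER_CUBIC)[:180*1,:736] if 0 else None
cv2.imwrite("pics/cropt.png",A[:,:,::-1])
B=cv2.resize(c2["color"][155:310,225:350],None,fx=3.8,fy=3.8,interpolation=cv2.INTER_CUBIC)
cv2.imwrite("pics/crops.png",B[:,:,::-1])
E
python3 m.py
```

```text
orange 232 343 369 240 253
mu [ 0.46065959 -0.18772457] u [ 0.29291173 -0.95613949] yaw -72.96764247149619 -0.03715726970642343 0.03859306265189531 mid [ 0.46086987 -0.18841098] 0.026068861309967505
shaft 93 0.12997008760647893 tip [ 0.49655101 -0.31266143] lat -0.0006222065468582355
scene orange [ 0.46261215 -0.18799994  0.014     ]
```

View pics/cropt.png

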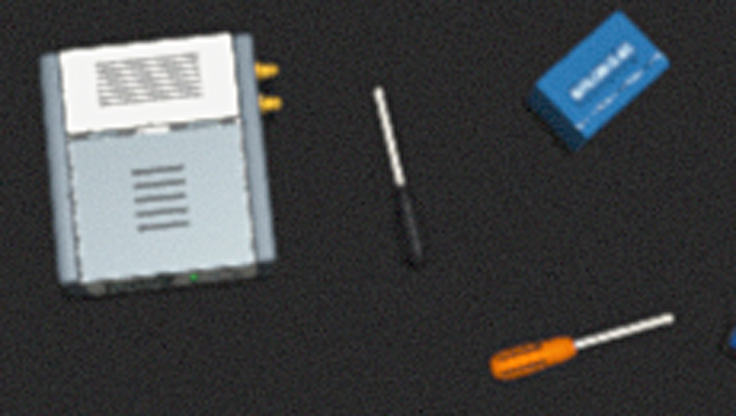

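View pics/crops.png

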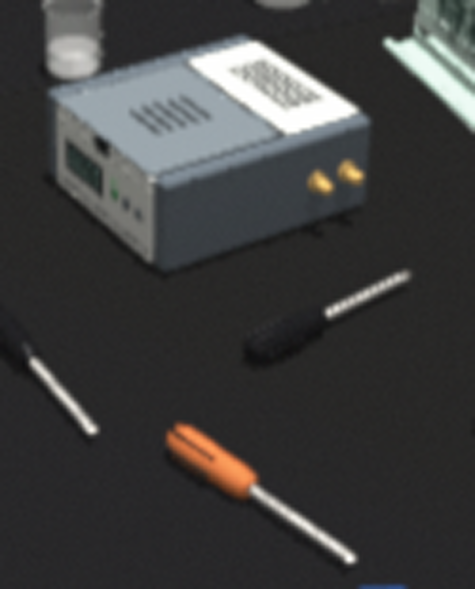

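The crop confirms orange: handle at top ≈(357,246), blade tip ≈(400,234). The pry slot shows dark at scene ≈(251.6,193). The sampler's top corners are visible in both views.

```bash
cat > s.py <<'E'
from h import *
import pickle
d=pickle.load(open("c0.pkl","rb"))
T=d["top"];S=d["scene"]
ct=lambda a,b:(190+a/3.2-.5+.16,135+b/3.2-.34); cs=lambda a,b:(225+a/3.8-.37,155+b/3.8-.37)
mod=np.array([[.1,.092],[.1,-.092],[-.1,-.092],[-.1,.092]])  # BL BR FR FL
def fit(P):
    a=mod-mod.mean(0);b=P-P.mean(0)
    th=np.arctan2((a[:,0]*b[:,1]-a[:,1]*b[:,0]).sum(),(a*b).sum())
    return P.mean(0),th
Z=0.086
PT=np.array([onz(T,*ct(*p),Z)[:2] for p in [(42,52),(250,33),(274,262),(62,287)]])
PS=np.array([onz(S,*cs(*p),Z)[:2] for p in [(245,38),(370,122),(155,185),(52,90)]])
for P in(PT,PS):
    c,th=fit(P); Rm=np.array([[np.cos(th),-np.sin(th)],[np.sin(th),np.cos(th)]])
    print(c,np.degrees(th)); print("res mm",((mod@Rm.T+c-P)*1000).round(1).tolist())
print("slot from scene", onz(S,*cs(101,145),.0765))
c,th=fit((PT+PS)/2);Rm=np.array([[np.cos(th),-np.sin(th)],[np.sin(th),np.cos(th)]])
print("comb",c,np.degrees(th)); 
w=lambda x,y:c+Rm@[x,y]
print("slot",w(-.1,0),"hinge",w(.024,0),"cass",w(-.036,0))
print(proj(S,[*w(-.1,0),.0765]),cs(101,145))
o=get_obs(); print(R.from_quat(o["ee_rot"]).as_matrix())
import workcell; print([n for n in dir(workcell) if n[0]!='_'], o.keys())
try: print(tcp_to_tips)
except Exception as e: print(e)
E
python3 s.py
```

```text
[0.6203222  0.13744831] 6.6399381632847305
res mm [[-2.1, 2.5], [0.5, -2.6], [0.0, -2.9], [1.6, 3.0]]
[0.62031233 0.13586945] 5.422622323692625
res mm [[3.6, 3.2], [0.3, -3.2], [0.9, -4.7], [-4.8, 4.8]]
slot from scene [0.52303551 0.1277605  0.0765    ]
comb [0.62031726 0.13665888] 6.037810725162469
slot [0.52087199 0.12614041] hinge [0.64418413 0.13918331] cass [0.58451697 0.13287223]
[[250.76884406 193.17669202]] (251.20894736842104, 192.7878947368421)
[[-9.26876849e-01  3.75365302e-01 -4.42674779e-04]
 [ 3.75365561e-01  9.26876056e-01 -1.21328099e-03]
 [-4.51189327e-05 -1.29072693e-03 -9.99999166e-01]]
['MotionError', 'camera', 'get_obs', 'hand_in', 'tcp_to_tips'] dict_keys(['clock', 'joint_pos', 'joint_velocities', 'tau', 'position', 'ee_rot', 'ft_force', 'torque', 'grasp_force', 'grip_width'])
0.011
```

Sampler: centre (0.620, 0.137), yaw 6°. Slot: (0.521, 0.1265, 0.0765), and scene and top agree to about 2 mm. Driver handle: (0.461, -0.188), blade yaw -73°. First I'll go round by (0.45, 0.25).

Call:
{"fn": "apply_moves", "kwargs": {"rows": [{"x": -23, "y": -16, "gripper": 0}, {"x": -23, "y": -16, "gripper": 0}, {"x": -23, "y": -16, "gripper": 0}, {"x": -23, "y": -16, "gripper": 0}, {"x": -23, "y": -16, "gripper": 0}]}}

```text
invalid input at $.rows[0]: expected keys x, y, z, ax, ay, az, gripper
```

Call:
{"fn": "apply_moves", "kwargs": {"rows": [{"x": -23, "y": -16, "gripper": 0}, {"x": -23, "y": -16, "gripper": 0}, {"x": -23, "y": -16, "gripper": 0}, {"x": -23, "y": -16, "gripper": 0}, {"x": -23, "y": -16, "gripper": 0}]}}

```text
invalid input at $.rows[0]: expected keys x, y, z, ax, ay, az, gripper
```

Call:
{"fn": "apply_moves", "kwargs": {"rows": [{"x": -23, "y": -16}, {"x": -23, "y": -16}, {"x": -23, "y": -16}, {"x": -23, "y": -16}, {"x": -12, "y": -27}]}}

```text
invalid input at $.rows[0]: expected keys x, y, z, ax, ay, az, gripper
```

Call:
{"fn": "apply_moves", "kwargs": {"rows": [{"x": -12, "y": -28}, {"x": -12, "y": -28}, {"x": -12, "y": -28}, {"x": -12, "y": -28}, {"x": -12, "y": -28}]}}

```text
invalid input at $.rows[0]: expected keys x, y, z, ax, ay, az, gripper
```

Call:
{"fn": "apply_moves", "kwargs": {"rows": [{"x": -12, "y": -28}, {"x": -12, "y": -28}, {"x": -12, "y": -28}, {"x": -12, "y": -28}, {"x": -12, "y": -28}]}}

```text
invalid input at $.rows[0]: expected keys x, y, z, ax, ay, az, gripper
```

Call:
{"fn": "apply_moves", "kwargs": {"rows": [{"x": -12, "y": -28}, {"x": -12, "y": -28}, {"x": -12, "y": -28}, {"x": -12, "y": -28}, {"az": 6.5}]}}

```text
invalid input at $.rows[0]: expected keys x, y, z, ax, ay, az, gripper
```

Call:
{"fn": "apply_moves", "kwargs": {"rows": [{"az": 6.5}, {"az": 6.5}, {"az": 6.5}, {"az": 6.5}, {"az": 6.5}]}}

```text
invalid input at $.rows[0]: expected keys x, y, z, ax, ay, az, gripper
```

Call:
{"fn": "apply_moves", "kwargs": {"rows": [{"az": 6.5}, {"az": 5.5}, {"x": 0}]}}

```text
invalid input at $.rows[0]: expected keys x, y, z, ax, ay, az, gripper
```

```bash
cat > to.py <<'E'
from h import *
import sys
# to.py x y z yaw(of tool x, deg): remaining, in present tool axes (mm, deg)
def st():
    o=get_obs(); M=R.from_quat(o["ee_rot"]).as_matrix(); p=np.array(o["position"])
    print("t",round(o["clock"],2),"p",p.round(4),"yaw",np.degrees(np.arctan2(M[1,0],M[0,0])).round(2),"zax",M[:,2].round(3),"F",np.round(o["ft_force"],1),"gw",round(o["grip_width"],3),"gf",round(o["grasp_force"],1))
    return o,M,p
if __name__=="__main__":
    o,M,p=st()
    if len(sys.argv)>1:
        x,y,z,yaw=map(float,sys.argv[1:5]); 
        a=np.radians(yaw); X=np.array([np.cos(a),np.sin(a),0]);Z=np.array([0,0,-1.]);G=np.c_[X,np.cross(Z,X),Z]
        print("shift mm",((M.T@(np.array([x,y,z])-p))*1000).round(1),"turn",np.degrees(R.from_matrix(M.T@G).as_rotvec()).round(2))
E
python3 to.py 0.4655 -0.2037 0.0145 107
```

```text
t 0.1 p [0.2345 0.579  0.2416] yaw 157.95 zax [-0.    -0.001 -1.   ] F [-0.3 -0.   0.3] gw 1.004 gf 0.0
shift mm [-507.9 -638.5  227.9] turn [-7.000e-02  4.000e-02  5.095e+01]
```

Call:
{"fn": "apply_moves", "kwargs": {"rows": [{"x": -32, "y": -22, "z": 0, "ax": 0, "ay": 0, "az": 0, "gripper": 0}, {"x": -32, "y": -22, "z": 0, "ax": 0, "ay": 0, "az": 0, "gripper": 0}, {"x": -32, "y": -22, "z": 0, "ax": 0, "ay": 0, "az": 0, "gripper": 0}, {"x": -32, "y": -22, "z": 0, "ax": 0, "ay": 0, "az": 0, "gripper": 0}, {"x": -32, "y": -22, "z": 0, "ax": 0, "ay": 0, "az": 0, "gripper": 0}]}}

```text
clock: 0.52
position: [0.3422, 0.4154, 0.242]
ee_rot: [0.191, 0.982, -0.0, -0.0]
ft_force: [0.9, -0.3, -0.3]
grip_width: 1.002
grasp_force: 0.0
```

Call:
{"fn": "apply_moves", "kwargs": {"rows": [{"x": -32, "y": -22, "z": 0, "ax": 0, "ay": 0, "az": 0, "gripper": 0}, {"x": -32, "y": -22, "z": 0, "ax": 0, "ay": 0, "az": 0, "gripper": 0}, {"x": -32, "y": -22, "z": 0, "ax": 0, "ay": 0, "az": 0, "gripper": 0}, {"x": -32, "y": -22, "z": 0, "ax": 0, "ay": 0, "az": 0, "gripper": 0}, {"x": -32, "y": -22, "z": 0, "ax": 0, "ay": 0, "az": 0, "gripper": 0}]}}

```text
clock: 0.93
position: [0.4492, 0.2534, 0.2422]
ee_rot: [0.191, 0.982, 0.0, -0.0]
ft_force: [0.2, 0.7, 0.6]
grip_width: 1.004
grasp_force: 0.0
```

Call:
{"fn": "apply_moves", "kwargs": {"rows": [{"x": -15, "y": -34, "z": 0, "ax": 0, "ay": 0, "az": 0, "gripper": 0}, {"x": -15, "y": -34, "z": 0, "ax": 0, "ay": 0, "az": 0, "gripper": 0}, {"x": -15, "y": -34, "z": 0, "ax": 0, "ay": 0, "az": 0, "gripper": 0}, {"x": -15, "y": -34, "z": 0, "ax": 0, "ay": 0, "az": 0, "gripper": 0}, {"x": -15, "y": -34, "z": 0, "ax": 0, "ay": 0, "az": 0, "gripper": 0}]}}

```text
clock: 1.35
position: [0.4538, 0.0677, 0.2421]
ee_rot: [0.191, 0.982, 0.0, -0.0]
ft_force: [1.3, 0.1, 0.1]
grip_width: 0.998
grasp_force: 0.0
```

Call:
{"fn": "apply_moves", "kwargs": {"rows": [{"x": -15, "y": -34, "z": 0, "ax": 0, "ay": 0, "az": 0, "gripper": 0}, {"x": -15, "y": -34, "z": 0, "ax": 0, "ay": 0, "az": 0, "gripper": 0}, {"x": -15, "y": -34, "z": 0, "ax": 0, "ay": 0, "az": 0, "gripper": 0}, {"x": -15, "y": -34, "z": 0, "ax": 0, "ay": 0, "az": 0, "gripper": 0}, {"x": -15, "y": -34, "z": 0, "ax": 0, "ay": 0, "az": 0, "gripper": 0}]}}

```text
clock: 1.77
position: [0.4595, -0.118, 0.2423]
ee_rot: [0.191, 0.982, 0.0, 0.0]
ft_force: [0.8, -0.2, -0.6]
grip_width: 0.999
grasp_force: 0.0
```

Call:
{"fn": "apply_moves", "kwargs": {"rows": [{"x": 0, "y": 0, "z": 20, "ax": 0, "ay": 0, "az": 6.5, "gripper": 0}, {"x": 0, "y": 0, "z": 20, "ax": 0, "ay": 0, "az": 6.5, "gripper": 0}, {"x": 0, "y": 0, "z": 20, "ax": 0, "ay": 0, "az": 6.5, "gripper": 0}, {"x": 0, "y": 0, "z": 20, "ax": 0, "ay": 0, "az": 6.5, "gripper": 0}, {"x": 0, "y": 0, "z": 20, "ax": 0, "ay": 0, "az": 6.5, "gripper": 0}]}}

```text
clock: 2.18
position: [0.4597, -0.1162, 0.1412]
ee_rot: [0.461, 0.887, 0.0, -0.0]
ft_force: [0.4, -0.1, 0.1]
grip_width: 1.002
grasp_force: 0.0
```

Call:
{"fn": "apply_moves", "kwargs": {"rows": [{"x": 0, "y": 0, "z": 10, "ax": 0, "ay": 0, "az": 6.5, "gripper": 0}, {"x": 0, "y": 0, "z": 10, "ax": 0, "ay": 0, "az": 6.5, "gripper": 0}, {"x": 0, "y": 0, "z": 0, "ax": 0, "ay": 0, "az": 5.5, "gripper": 0}, {"x": 0, "y": 0, "z": 0, "ax": 0, "ay": 0, "az": 0, "gripper": 0}]}}

```text
clock: 2.52
position: [0.4594, -0.1161, 0.1215]
ee_rot: [0.597, 0.802, -0.001, -0.001]
ft_force: [-0.7, -0.4, 0.5]
grip_width: 1.003
grasp_force: 0.0
```

```bash
python3 to.py 0.4655 -0.2037 0.0145 107
```

```text
t 2.52 p [ 0.4594 -0.1161  0.1215] yaw 106.69 zax [-0.002 -0.    -1.   ] F [-0.7 -0.4  0.5] gw 1.003 gf 0.0
shift mm [-85.7 -19.1 107. ] turn [-0.1  -0.02 -0.31]
```

Call:
{"fn": "apply_moves", "kwargs": {"rows": [{"x": -28.6, "y": -6.4, "z": 0, "ax": 0, "ay": 0, "az": -0.3, "gripper": 0}, {"x": -28.6, "y": -6.4, "z": 0, "ax": 0, "ay": 0, "az": 0, "gripper": 0}, {"x": -28.6, "y": -6.4, "z": 20, "ax": 0, "ay": 0, "az": 0, "gripper": 0}, {"x": 0, "y": 0, "z": 30, "ax": 0, "ay": 0, "az": 0, "gripper": 0}, {"x": 0, "y": 0, "z": 30, "ax": 0, "ay": 0, "az": 0, "gripper": 0}]}}

```text
clock: 2.93
position: [0.4677, -0.2059, 0.0422]
ee_rot: [0.593, 0.805, 0.0, 0.001]
ft_force: [1.0, 2.1, -0.6]
grip_width: 0.999
grasp_force: 0.0
```

Call:
{"fn": "apply_moves", "kwargs": {"rows": [{"x": 0, "y": 0, "z": 17, "ax": 0, "ay": 0, "az": 0, "gripper": 0}, {"x": 0, "y": 0, "z": 10, "ax": 0, "ay": 0, "az": 0, "gripper": 0}, {"x": 0, "y": 0, "z": 0, "ax": 0, "ay": 0, "az": 0, "gripper": 0}]}}

```text
clock: 3.18
position: [0.4659, -0.2034, 0.0137]
ee_rot: [0.592, 0.806, -0.001, -0.001]
ft_force: [0.1, 0.6, 0.3]
grip_width: 1.001
grasp_force: 0.0
```

```bash
python3 to.py 0.4655 -0.2037 0.0145 107
python3 - <<'E'
from h import *
o=[]
for n in("scene","top"):
    c=camera(n); p=proj(c,[.4655,-.2037,.01])[0].astype(int); print(p)
    x,y=max(p[0]-50,0),p[1]-50
    o.append(cv2.resize(c["color"][y:y+100,x:x+100],(400,400),interpolation=cv2.INTER_CUBIC))
cv2.imwrite("pics/g1.png",np.hstack(o)[:,:,::-1])
E
```

```text
t 3.18 p [ 0.4659 -0.2034  0.0137] yaw 107.39 zax [-0.003  0.    -1.   ] F [0.1 0.6 0.3] gw 1.001 gf 0.0
shift mm [-0.1 -0.5 -0.8] turn [-0.15 -0.08  0.39]
[283 279]
[361 244]
```

View pics/g1.png

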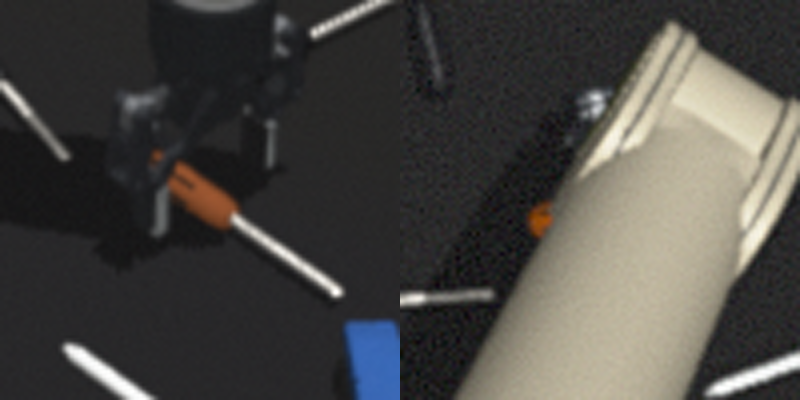

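The crop shows the pads (scene crop (160,205) and (270,150)) straddling the orange handle near its front part. Closing.

Call:
{"fn": "apply_moves", "kwargs": {"newtons": 110, "rows": [{"x": 0, "y": 0, "z": -1, "ax": 0, "ay": 0, "az": 0, "gripper": 1}, {"x": 0, "y": 0, "z": 0, "ax": 0, "ay": 0, "az": 0, "gripper": 1}, {"x": 0, "y": 0, "z": 0, "ax": 0, "ay": 0, "az": 0, "gripper": 1}, {"x": 0, "y": 0, "z": 0, "ax": 0, "ay": 0, "az": 0, "gripper": 1}, {"x": 0, "y": 0, "z": 0, "ax": 0, "ay": 0, "az": 0, "gripper": 1}]}}

```text
clock: 3.7
position: [0.4672, -0.2037, 0.0167]
ee_rot: [0.593, 0.805, 0.0, 0.0]
ft_force: [0.2, 0.2, -1.0]
grip_width: 0.301
grasp_force: 0.0
```

Call:
{"fn": "apply_moves", "kwargs": {"rows": [{"x": 0, "y": 0, "z": 0, "ax": 0, "ay": 0, "az": 0, "gripper": 1}, {"x": 0, "y": 0, "z": 0, "ax": 0, "ay": 0, "az": 0, "gripper": 1}, {"x": 0, "y": 0, "z": 0, "ax": 0, "ay": 0, "az": 0, "gripper": 1}, {"x": 0, "y": 0, "z": 0, "ax": 0, "ay": 0, "az": 0, "gripper": 1}, {"x": 0, "y": 0, "z": 0, "ax": 0, "ay": 0, "az": 0, "gripper": 1}]}}

```text
clock: 4.12
position: [0.4674, -0.2038, 0.0171]
ee_rot: [0.593, 0.805, 0.0, 0.0]
ft_force: [-2.6, 2.6, 10.1]
grip_width: 0.232
grasp_force: 107.6
```

Call:
{"fn": "apply_moves", "kwargs": {"rows": [{"x": 0, "y": 0, "z": -20, "ax": 0, "ay": 0, "az": 0, "gripper": 1}, {"x": 0, "y": 0, "z": -30, "ax": 0, "ay": 0, "az": 0, "gripper": 1}, {"x": 0, "y": 0, "z": -30, "ax": 0, "ay": 0, "az": 0, "gripper": 1}, {"x": 0, "y": 0, "z": -10, "ax": 0, "ay": 0, "az": 0, "gripper": 1}, {"x": 0, "y": 0, "z": 0, "ax": 0, "ay": 0, "az": 0, "gripper": 1}]}}

```text
clock: 4.53
position: [0.4686, -0.2043, 0.1088]
ee_rot: [0.593, 0.805, 0.001, 0.002]
ft_force: [1.4, 0.5, -1.0]
grip_width: 0.239
grasp_force: 108.4
```

```bash
python3 to.py 0.4655 -0.2037 0.0145 107
python3 - <<'E'
from h import *
import pickle
o=[];d={}
for n in("scene","top"):
    c=camera(n);d[n]=c; p=proj(c,[.4655,-.2037,.10])[0].astype(int); print(p)
    x,y=max(p[0]-50,0),p[1]-50
    o.append(cv2.resize(c["color"][y:y+100,x:x+100],(400,400),interpolation=cv2.INTER_CUBIC))
pickle.dump(d,open("c1.pkl","wb"))
cv2.imwrite("pics/g2.png",np.hstack(o)[:,:,::-1])
E
```

```text
t 4.53 p [ 0.4686 -0.2043  0.1088] yaw 107.26 zax [ 0.005 -0.    -1.   ] F [ 1.4  0.5 -1. ] gw 0.239 gf 108.4
shift mm [ 1.6 -3.2 94.3] turn [0.26 0.09 0.26]
[285 250]
[366 241]
```

View pics/g2.png

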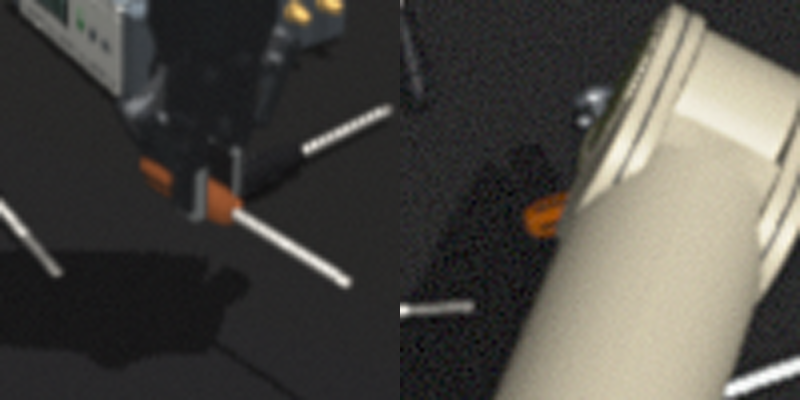

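Run:
```python
from h import *
import pickle
c=pickle.load(open("c1.pkl","rb"))["scene"]
print("pred",proj(c,[.4995,-.3036,.104]))
im=c["color"].astype(int); g=im.min(2)
# shaft pixels: bright, in crop box
roi=np.zeros(g.shape,bool); roi[247:276,290:330]=1
ys,xs=np.nonzero((g>110)&roi); print(len(xs),xs.min(),ys[xs.argmin()],xs.max(),ys[xs.argmax()])
vx,vy,x0,y0=cv2.fitLine(np.c_[xs,ys].astype(np.float32),cv2.DIST_L2,0,.01,.01).ravel(); print("slope",vy/vx)
# intersect ray w/ vertical plane through TCP along u (yaw -72.74)
a=np.radians(107.26-180);u=np.array([np.cos(a),np.sin(a),0]);n=np.array([-u[1],u[0],0]);p=np.array([.4686,-.2043,.1088])
for e in [(xs.min(),ys[xs.argmin()]),(xs.max(),ys[xs.argmax()])]:
    o,dd=ray(c,*e); q=o+dd*(n@(p-o))/(n@dd); print("along",(q-p)@u*1000,"z",q[2])
```

```text
pred [[318.46789368 269.41677276]]
99 293 252 322 270
slope 0.6285327
along 22.419718432542865 z 0.10833567542057976
along 114.35485781894927 z 0.10848188852153995
```

Call:
{"fn": "apply_moves", "kwargs": {"rows": [{"x": 0, "y": 0, "z": -12, "ax": 0, "ay": 0, "az": -6.6, "gripper": 1}, {"x": 0, "y": 0, "z": -12, "ax": 0, "ay": 0, "az": -6.6, "gripper": 1}, {"x": 0, "y": 0, "z": -12, "ax": 0, "ay": 0, "az": -6.6, "gripper": 1}, {"x": 0, "y": 0, "z": -12, "ax": 0, "ay": 0, "az": -6.6, "gripper": 1}, {"x": 0, "y": 0, "z": -12, "ax": 0, "ay": 0, "az": -6.6, "gripper": 1}]}}

```text
clock: 5.05
position: [0.4661, -0.2034, 0.1651]
ee_rot: [0.337, 0.941, -0.0, -0.001]
ft_force: [0.7, 0.7, -0.8]
grip_width: 0.232
grasp_force: 108.3
```

Call:
{"fn": "apply_moves", "kwargs": {"rows": [{"x": 0, "y": 0, "z": 0, "ax": 0, "ay": 0, "az": -6.6, "gripper": 1}, {"x": 0, "y": 0, "z": 0, "ax": 0, "ay": 0, "az": -6.6, "gripper": 1}, {"x": 0, "y": 0, "z": 0, "ax": 0, "ay": 0, "az": -6.6, "gripper": 1}, {"x": 0, "y": 0, "z": 0, "ax": 0, "ay": 0, "az": -6.6, "gripper": 1}, {"x": 0, "y": 0, "z": 0, "ax": 0, "ay": 0, "az": -6.6, "gripper": 1}]}}

```text
clock: 5.47
position: [0.4662, -0.2034, 0.1644]
ee_rot: [0.056, 0.998, 0.0, -0.001]
ft_force: [0.3, -0.1, -0.7]
grip_width: 0.232
grasp_force: 108.1
```

Call:
{"fn": "apply_moves", "kwargs": {"rows": [{"x": 0, "y": 0, "z": 0, "ax": 0, "ay": 0, "az": -6.6, "gripper": 1}, {"x": 0, "y": 0, "z": 0, "ax": 0, "ay": 0, "az": -6.2, "gripper": 1}, {"x": 0, "y": 0, "z": 0, "ax": 0, "ay": 0, "az": 0, "gripper": 1}]}}

```text
clock: 5.72
position: [0.4662, -0.2034, 0.1646]
ee_rot: [-0.055, 0.998, 0.0, -0.001]
ft_force: [-0.3, -1.0, -1.5]
grip_width: 0.236
grasp_force: 108.1
```

```bash
python3 to.py 0.392 0.1129 0.081 186
```

```text
t 5.72 p [ 0.4662 -0.2034  0.1646] yaw -173.64 zax [-0.003  0.001 -1.   ] F [-0.3 -1.  -1.5] gw 0.236 gf 108.1
shift mm [ 38.5 322.5  84. ] turn [ 0.05 -0.15  0.36]
```

Call:
{"fn": "apply_moves", "kwargs": {"rows": [{"x": 19, "y": 25, "z": 0, "ax": 0, "ay": 0, "az": 0.4, "gripper": 1}, {"x": 19, "y": 33, "z": 0, "ax": 0, "ay": 0, "az": 0, "gripper": 1}, {"x": 0, "y": 33, "z": 0, "ax": 0, "ay": 0, "az": 0, "gripper": 1}, {"x": 0, "y": 33, "z": 0, "ax": 0, "ay": 0, "az": 0, "gripper": 1}, {"x": 0, "y": 33, "z": 0, "ax": 0, "ay": 0, "az": 0, "gripper": 1}]}}

```text
clock: 6.13
position: [0.4124, -0.05, 0.1654]
ee_rot: [-0.047, 0.999, 0.0, -0.001]
ft_force: [0.9, 0.3, -0.5]
grip_width: 0.237
grasp_force: 108.2
```

Call:
{"fn": "apply_moves", "kwargs": {"rows": [{"x": 0, "y": 33, "z": 10, "ax": 0, "ay": 0, "az": 0, "gripper": 1}, {"x": 0, "y": 33, "z": 15, "ax": 0, "ay": 0, "az": 0, "gripper": 1}, {"x": 0, "y": 33, "z": 15, "ax": 0, "ay": 0, "az": 0, "gripper": 1}, {"x": 0, "y": 33, "z": 15, "ax": 0, "ay": 0, "az": 0, "gripper": 1}, {"x": 0, "y": 33, "z": 15, "ax": 0, "ay": 0, "az": 0, "gripper": 1}]}}

```text
clock: 6.55
position: [0.3961, 0.1141, 0.0947]
ee_rot: [-0.047, 0.999, 0.0, -0.001]
ft_force: [1.9, -0.1, -0.3]
grip_width: 0.236
grasp_force: 108.2
```

Call:
{"fn": "apply_moves", "kwargs": {"rows": [{"x": 0, "y": 0, "z": 14, "ax": 0, "ay": 0, "az": 0, "gripper": 1}, {"x": 0, "y": 0, "z": 0, "ax": 0, "ay": 0, "az": 0, "gripper": 1}, {"x": 0, "y": 0, "z": 0, "ax": 0, "ay": 0, "az": 0, "gripper": 1}]}}

```text
clock: 6.8
position: [0.3964, 0.112, 0.0813]
ee_rot: [-0.048, 0.999, -0.001, -0.001]
ft_force: [0.5, -0.5, -0.2]
grip_width: 0.23
grasp_force: 108.2
```

```bash
python3 to.py 0.392 0.1129 0.081 186
python3 - <<'E'
from h import *
import pickle
o=[];d={}
for n in("scene","top"):
    c=camera(n);d[n]=c; p=proj(c,[.50,.12,.08])[0].astype(int); x,y=p[0]-40,p[1]-40; print(n,x,y, proj(c,[.5209,.1264,.0765]))
    o.append(cv2.resize(c["color"][y:y+80,x:x+80],(400,400),interpolation=cv2.INTER_CUBIC))
pickle.dump(d,open("c2.pkl","wb"))
cv2.imwrite("pics/g3.png",np.hstack(o)[:,:,::-1])
E
```

```text
t 6.8 p [0.3964 0.112  0.0813] yaw -174.48 zax [-0.003 -0.001 -1.   ] F [ 0.5 -0.5 -0.2] gw 0.23 gf 108.2
shift mm [4.3 1.3 0.3] turn [-0.07 -0.17 -0.48]
scene 205 154 [[250.74245593 193.13602393]]
top 204 188 [[242.25002471 220.66060977]]
```

View pics/g3.png

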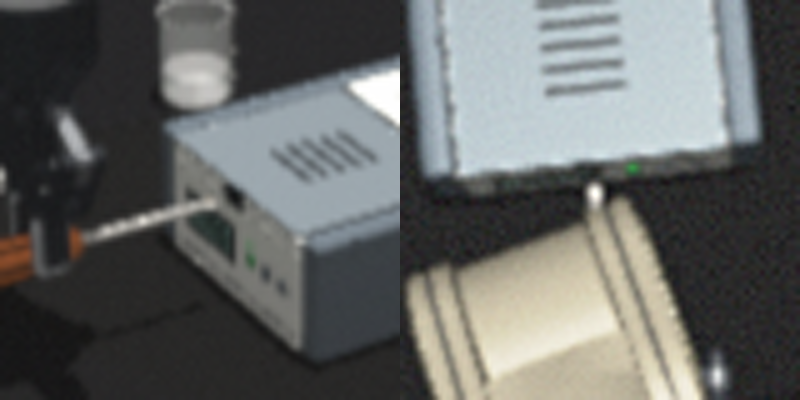

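Run:
```python
from h import *
import pickle
d=pickle.load(open("c2.pkl","rb"));S=d["scene"];T=d["top"]
tip,e=two(S,(248.2,194.2),T,(243.0,224.0)); print("tip",tip,e)
print("slot mid from top",onz(T,241.5,220.8,.086), "scene slot on z",onz(S,251.6,192.2,.0765), two(S,(251.6,192.2),T,(241.5,220.8)))
p=np.array([.3964,.112]);e=np.array([np.cos(np.radians(5.52)),np.sin(np.radians(5.52))])
for L in(.104,.107,.112): 
    q=p+L*e; print(L,q,proj(S,[*q,.0765]),proj(S,[*q,.081]),proj(T,[*q,.08]))
# refine sampler yaw/edges: cheek outer edges in top pic
g=T["color"].astype(int)
for y in (150,165,180,195,205):
    r=g[y,195:290].sum(1); b=np.nonzero(r>220)[0]; a=[onz(T,195+b[0]-.5,y,.086)[:2],onz(T,195+b[-1]+.5,y,.086)[:2]]; print(y,195+b[0],195+b[-1],a,(a[0]+a[1])/2)
```

```text
tip [0.51177247 0.12425756 0.07610954] 0.0002690339853807843
slot mid from top [0.5191755  0.12772956 0.086     ] scene slot on z [0.52556588 0.13056262 0.0765    ] (array([0.52210504, 0.12759509, 0.078543  ]), np.float64(0.003986797559730099))
0.104 [0.49991772 0.12200409] [[244.89937924 195.23862095]] [[244.87626179 193.92837291]] [[243.6326729  228.24642941]]
0.107 [0.50290381 0.12229267] [[245.7814763  194.98830208]] [[245.75983558 193.67892328]] [[243.54860783 227.13998682]]
0.112 [0.50788062 0.12277364] [[247.24781508 194.57218886]] [[247.22862285 193.26425679]] [[243.40862992 225.29763387]]
150 209 268 [array([0.71386516, 0.22230378]), array([0.71558273, 0.05807581])] [0.71472394 0.1401898 ]
165 203 276 [array([0.67151443, 0.23728364]), array([0.6736032 , 0.03571379])] [0.67255882 0.13649871]
180 205 272 [array([0.62979751, 0.2304421 ]), array([0.63169013, 0.04611034])] [0.63074382 0.13827622]
195 206 273 [array([0.58845224, 0.22636271]), array([0.59031853, 0.04291243])] [0.58938539 0.13463757]
205 207 274 [array([0.56111709, 0.22276871]), array([0.56296609, 0.03990068])] [0.56204159 0.1313347 ]
```

Tip is at scene (248.2,194.2) / top (243,224), giving (0.512, 0.124, 0.076). The slot is at scene (251.6,192.2), so I'll nudge +2 mm in y and +1 mm up, then insert while watching the force.

Call:
{"fn": "apply_moves", "kwargs": {"rows": [{"x": 0, "y": 2, "z": -1, "ax": 0, "ay": 0, "az": -0.4, "gripper": 1}, {"x": -4, "y": 0, "z": 0, "ax": 0, "ay": 0, "az": 0, "gripper": 1}, {"x": -4, "y": 0, "z": 0, "ax": 0, "ay": 0, "az": 0, "gripper": 1}, {"x": -3, "y": 0, "z": 0, "ax": 0, "ay": 0, "az": 0, "gripper": 1}, {"x": 0, "y": 0, "z": 0, "ax": 0, "ay": 0, "az": 0, "gripper": 1}]}}

```text
clock: 7.32
position: [0.4089, 0.1159, 0.0836]
ee_rot: [-0.052, 0.999, 0.0, 0.0]
ft_force: [-0.6, 0.5, -0.5]
grip_width: 0.235
grasp_force: 108.2
```

Call:
{"fn": "apply_moves", "kwargs": {"rows": [{"x": -3, "y": 0, "z": 0, "ax": 0, "ay": 0, "az": 0, "gripper": 1}, {"x": -2, "y": 0, "z": 0, "ax": 0, "ay": 0, "az": 0, "gripper": 1}, {"x": 0, "y": 0, "z": 0, "ax": 0, "ay": 0, "az": 0, "gripper": 1}]}}

```text
clock: 7.57
position: [0.4134, 0.1165, 0.0833]
ee_rot: [-0.053, 0.999, 0.0, 0.0]
ft_force: [-0.8, -0.9, -0.6]
grip_width: 0.235
grasp_force: 108.2
```

```bash
python3 to.py
python3 - <<'E'
from h import *
import pickle
o=[];d={}
for n in("scene","top"):
    c=camera(n);d[n]=c; p=proj(c,[.50,.12,.08])[0].astype(int); x,y=p[0]-40,p[1]-40
    o.append(cv2.resize(c["color"][y:y+80,x:x+80],(400,400),interpolation=cv2.INTER_CUBIC))
pickle.dump(d,open("c3.pkl","wb"))
cv2.imwrite("pics/g4.png",np.hstack(o)[:,:,::-1])
E
```

```text
t 7.57 p [0.4134 0.1165 0.0833] yaw -173.95 zax [ 0.  0. -1.] F [-0.8 -0.9 -0.6] gw 0.235 gf 108.2
```

View pics/g4.png

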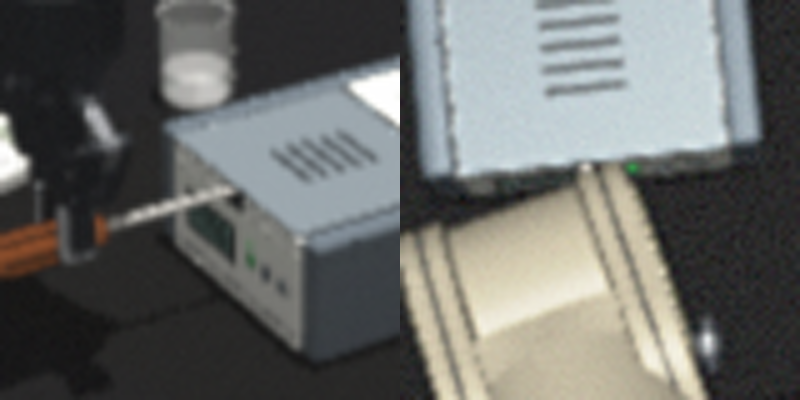

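The blade is at the slot mouth (scene crop (235,188)), a bit high and left, with dark slot remaining at (240,200). I'll lower it 1.5 mm, shift 1.5 mm right, and go in.

Call:
{"fn": "apply_moves", "kwargs": {"rows": [{"x": 0, "y": -1.5, "z": 1.7, "ax": 0, "ay": 0, "az": 0, "gripper": 1}, {"x": -3, "y": 0, "z": 0, "ax": 0, "ay": 0, "az": 0, "gripper": 1}, {"x": -3, "y": 0, "z": 0, "ax": 0, "ay": 0, "az": 0, "gripper": 1}, {"x": 0, "y": 0, "z": 0, "ax": 0, "ay": 0, "az": 0, "gripper": 1}]}}

```text
clock: 8.0
position: [0.4198, 0.1157, 0.0817]
ee_rot: [-0.053, 0.999, 0.0, 0.0]
ft_force: [0.3, -0.1, -0.1]
grip_width: 0.229
grasp_force: 108.2
```

Call:
{"fn": "apply_moves", "kwargs": {"rows": [{"x": -3, "y": 0, "z": 0, "ax": 0, "ay": 0, "az": 0, "gripper": 1}, {"x": -3, "y": 0, "z": 0, "ax": 0, "ay": 0, "az": 0, "gripper": 1}, {"x": 0, "y": 0, "z": 0, "ax": 0, "ay": 0, "az": 0, "gripper": 1}]}}

```text
clock: 8.25
position: [0.4257, 0.1163, 0.0817]
ee_rot: [-0.053, 0.999, 0.0, 0.0]
ft_force: [0.2, -0.6, -0.4]
grip_width: 0.236
grasp_force: 108.2
```

```bash
python3 to.py
```

```text
t 8.25 p [0.4257 0.1163 0.0817] yaw -173.95 zax [ 0.  0. -1.] F [ 0.2 -0.6 -0.4] gw 0.236 gf 108.2
```

Call:
{"fn": "apply_moves", "kwargs": {"rows": [{"x": 0, "y": 0, "z": -2, "ax": 0, "ay": 0, "az": 0, "gripper": 1}, {"x": 0, "y": 0, "z": -2, "ax": 0, "ay": 0, "az": 0, "gripper": 1}, {"x": 0, "y": 0, "z": -2, "ax": 0, "ay": 0, "az": 0, "gripper": 1}]}}

```text
clock: 8.5
position: [0.4249, 0.1161, 0.0877]
ee_rot: [-0.053, 0.999, -0.0, -0.0]
ft_force: [-0.1, -0.2, -2.3]
grip_width: 0.234
grasp_force: 108.1
```

Call:
{"fn": "apply_moves", "kwargs": {"rows": [{"x": 0, "y": 0, "z": -2, "ax": 0, "ay": 0, "az": 0, "gripper": 1}, {"x": 0, "y": 0, "z": -2, "ax": 0, "ay": 0, "az": 0, "gripper": 1}]}}

```text
clock: 8.67
position: [0.4249, 0.1162, 0.0916]
ee_rot: [-0.053, 0.999, 0.0, -0.0]
ft_force: [1.9, 0.3, -5.9]
grip_width: 0.234
grasp_force: 108.0
```

Call:
{"fn": "apply_moves", "kwargs": {"rows": [{"x": 0, "y": 0, "z": -3, "ax": 0, "ay": 0, "az": 0, "gripper": 1}, {"x": 0, "y": 0, "z": -3, "ax": 0, "ay": 0, "az": 0, "gripper": 1}]}}

```text
clock: 8.83
position: [0.4251, 0.1162, 0.0979]
ee_rot: [-0.053, 0.999, 0.0, 0.0]
ft_force: [0.6, -0.0, -1.4]
grip_width: 0.239
grasp_force: 108.1
```

Call:
{"fn": "apply_moves", "kwargs": {"rows": [{"x": 0, "y": 0, "z": -4, "ax": 0, "ay": 0, "az": 0, "gripper": 1}, {"x": 0, "y": 0, "z": -4, "ax": 0, "ay": 0, "az": 0, "gripper": 1}]}}

```text
clock: 9.0
position: [0.4252, 0.1162, 0.1062]
ee_rot: [-0.053, 0.999, 0.0, 0.0]
ft_force: [0.3, 0.4, -1.4]
grip_width: 0.235
grasp_force: 108.1
```

```bash
python3 to.py
python3 - <<'E'
from h import *
import pickle
o=[];d={}
for n in("scene","top"):
    c=camera(n);d[n]=c; p=proj(c,[.52,.12,.1])[0].astype(int); x,y=p[0]-40,p[1]-40
    o.append(cv2.resize(c["color"][y:y+80,x:x+80],(400,400),interpolation=cv2.INTER_CUBIC))
cv2.imwrite("pics/g5.png",np.hstack(o)[:,:,::-1])
E
```

```text
t 9.0 p [0.4252 0.1162 0.1062] yaw -173.95 zax [ 0.  0. -1.] F [ 0.3  0.4 -1.4] gw 0.235 gf 108.1
```

View pics/g5.png

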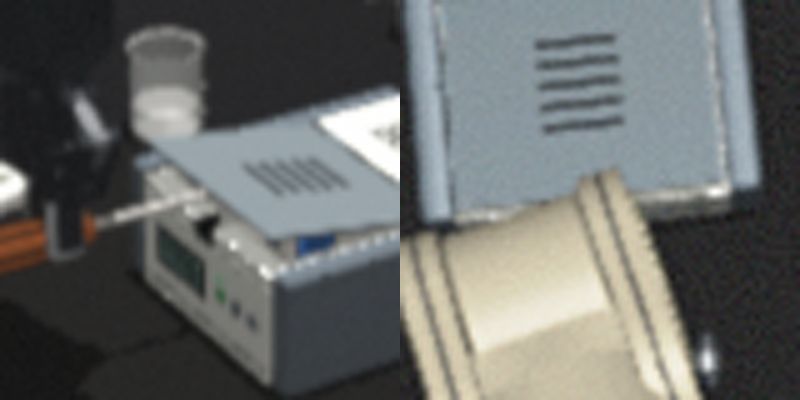

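The cover has popped: the peak was 5.9 N, then it fell to 1.4 N, and the crop shows it raised with the blade under it. Now I'll follow the arc.

Call:
{"fn": "apply_moves", "kwargs": {"rows": [{"x": -4, "y": 0, "z": -10, "ax": 0, "ay": 0, "az": 0, "gripper": 1}, {"x": -4, "y": 0, "z": -10, "ax": 0, "ay": 0, "az": 0, "gripper": 1}, {"x": -4, "y": 0, "z": -10, "ax": 0, "ay": 0, "az": 0, "gripper": 1}]}}

```text
clock: 9.35
position: [0.4375, 0.1175, 0.1368]
ee_rot: [-0.053, 0.999, 0.0, 0.0]
ft_force: [0.4, -0.3, -1.9]
grip_width: 0.233
grasp_force: 108.1
```

Call:
{"fn": "apply_moves", "kwargs": {"rows": [{"x": -6, "y": 0, "z": -9, "ax": 0, "ay": 0, "az": 0, "gripper": 1}, {"x": -6, "y": 0, "z": -9, "ax": 0, "ay": 0, "az": 0, "gripper": 1}, {"x": -6, "y": 0, "z": -9, "ax": 0, "ay": 0, "az": 0, "gripper": 1}]}}

```text
clock: 9.6
position: [0.4558, 0.1195, 0.1638]
ee_rot: [-0.053, 0.999, 0.0, 0.0]
ft_force: [0.1, 0.6, -1.9]
grip_width: 0.234
grasp_force: 108.1
```

Call:
{"fn": "apply_moves", "kwargs": {"rows": [{"x": -8.5, "y": 0, "z": -6, "ax": 0, "ay": 0, "az": 0, "gripper": 1}, {"x": -8.5, "y": 0, "z": -6, "ax": 0, "ay": 0, "az": 0, "gripper": 1}, {"x": -8.5, "y": 0, "z": -6, "ax": 0, "ay": 0, "az": 0, "gripper": 1}]}}

```text
clock: 9.85
position: [0.4812, 0.1222, 0.1816]
ee_rot: [-0.053, 0.999, 0.0, 0.0]
ft_force: [-0.8, -0.5, 0.1]
grip_width: 0.236
grasp_force: 108.1
```

```bash
python3 to.py
cat > cov.py <<'E'
from h import *
import sys
# predicted cover-corner pixels vs. picture: grey cover mask centroid/extent in scene
c=camera("scene"); np.save("sc.npy",c["color"])
a=np.radians(5.9);e=np.array([np.cos(a),np.sin(a)]);n=np.array([-e[1],e[0]]);C=np.array([.6203,.137])
def w(sx,sy,z): return [*(C+e*sx+n*sy),z]
for th in map(float,sys.argv[1:]):
    P=[w(.024-.124*np.cos(th),s,.084+.124*np.sin(th)) for s in(.072,-.072)]
    print(th,proj(c,P).round(1).tolist())
im=c["color"].astype(int)
hsv=cv2.cvtColor(c["color"],cv2.COLOR_RGB2HSV)
m=((hsv[...,0]>95)&(hsv[...,0]<125)&(hsv[...,1]>20)&(hsv[...,1]<90)&(hsv[...,2]>60)).astype(np.uint8); m[:,:215]=0;m[:,340:]=0;m[240:]=0;m[:90]=0
for r in range(95,200,5):
    x=np.nonzero(m[r])[0]
    if len(x): print(r,x.min(),x.max(),len(x), end=" | ")
print()
E
python3 cov.py 0.9 1.0 1.1 1.2
```

```text
t 9.85 p [0.4812 0.1222 0.1816] yaw -173.95 zax [ 0.  0. -1.] F [-0.8 -0.5  0.1] gw 0.236 gf 108.1
0.9 [[252.0, 149.3], [277.4, 167.6]]
1.0 [[254.9, 146.5], [280.4, 164.6]]
1.1 [[257.9, 143.9], [283.6, 161.8]]
1.2 [[261.1, 141.6], [287.0, 159.3]]
145 256 257 2 | 150 259 264 6 | 155 261 271 10 | 160 271 279 7 | 165 216 289 12 | 170 264 284 16 | 175 249 288 13 | 180 238 291 5 | 185 261 321 6 | 190 262 321 26 | 195 239 320 36 |
```

The cover tracks as planned: its front corner is at about (256,145), so ≈1.05 rad. Continuing past upright.

Call:
{"fn": "apply_moves", "kwargs": {"rows": [{"x": -10, "y": 0, "z": -4, "ax": 0, "ay": 0, "az": 0, "gripper": 1}, {"x": -10, "y": 0, "z": -4, "ax": 0, "ay": 0, "az": 0, "gripper": 1}, {"x": -10, "y": 0, "z": -4, "ax": 0, "ay": 0, "az": 0, "gripper": 1}]}}

```text
clock: 10.15
position: [0.5107, 0.1254, 0.1931]
ee_rot: [-0.053, 0.999, 0.0, 0.0]
ft_force: [0.1, 0.8, -1.1]
grip_width: 0.232
grasp_force: 108.1
```

Call:
{"fn": "apply_moves", "kwargs": {"rows": [{"x": -11, "y": 0, "z": 0, "ax": 0, "ay": 0, "az": 0, "gripper": 1}, {"x": -11, "y": 0, "z": 0, "ax": 0, "ay": 0, "az": 0, "gripper": 1}, {"x": -11, "y": 0, "z": 0, "ax": 0, "ay": 0, "az": 0, "gripper": 1}]}}

```text
clock: 10.4
position: [0.5438, 0.1289, 0.193]
ee_rot: [-0.053, 0.999, 0.0, 0.0]
ft_force: [-0.4, 0.4, 1.0]
grip_width: 0.236
grasp_force: 108.2
```

Call:
{"fn": "apply_moves", "kwargs": {"rows": [{"x": -8, "y": 0, "z": 1, "ax": 0, "ay": 0, "az": 0, "gripper": 1}, {"x": -8, "y": 0, "z": 1, "ax": 0, "ay": 0, "az": 0, "gripper": 1}, {"x": 0, "y": 0, "z": 0, "ax": 0, "ay": 0, "az": 0, "gripper": 1}]}}

```text
clock: 10.65
position: [0.5599, 0.1304, 0.1903]
ee_rot: [-0.053, 0.999, -0.0, 0.0]
ft_force: [-0.2, -0.9, -1.1]
grip_width: 0.233
grasp_force: 108.2
```

```bash
python3 to.py; python3 cov.py 1.4 1.57 1.7 1.8 1.9 1.95
```

```text
t 10.65 p [0.5599 0.1304 0.1903] yaw -173.96 zax [ 0. -0. -1.] F [-0.2 -0.9 -1.1] gw 0.233 gf 108.2
1.4 [[267.8, 138.1], [294.1, 155.4]]
1.57 [[273.6, 136.2], [300.1, 153.2]]
1.7 [[277.9, 135.5], [304.6, 152.4]]
1.8 [[281.2, 135.4], [308.0, 152.2]]
1.9 [[284.4, 135.7], [311.3, 152.4]]
1.95 [[285.9, 136.0], [312.8, 152.7]]
135 270 283 6 | 140 283 290 8 | 145 280 296 17 | 150 278 304 12 | 155 279 308 28 | 160 276 306 27 | 165 216 305 32 | 170 264 304 37 | 175 250 301 33 | 180 238 300 15 | 185 261 321 12 | 190 261 321 27 | 195 270 320 36 |
```

The cover's right corner at (308,153) means ≈1.8 rad. One last small push, then I'll retreat.

Call:
{"fn": "apply_moves", "kwargs": {"rows": [{"x": -6, "y": 0, "z": 1, "ax": 0, "ay": 0, "az": 0, "gripper": 1}, {"x": 0, "y": 0, "z": 0, "ax": 0, "ay": 0, "az": 0, "gripper": 1}, {"x": 20, "y": 0, "z": 0, "ax": 0, "ay": 0, "az": 0, "gripper": 1}, {"x": 33, "y": 0, "z": 0, "ax": 0, "ay": 0, "az": 0, "gripper": 1}, {"x": 33, "y": 0, "z": 0, "ax": 0, "ay": 0, "az": 0, "gripper": 1}]}}

```text
clock: 11.12
position: [0.4783, 0.1217, 0.1892]
ee_rot: [-0.053, 0.999, -0.0, -0.0]
ft_force: [-0.8, 0.7, -0.4]
grip_width: 0.237
grasp_force: 108.2
```

Call:
{"fn": "apply_moves", "kwargs": {"rows": [{"x": 25, "y": -10, "z": 0, "ax": 0, "ay": 0, "az": 0, "gripper": 1}, {"x": 5, "y": -34, "z": 0, "ax": 0, "ay": 0, "az": 0, "gripper": 1}, {"x": 0, "y": -34, "z": 0, "ax": 0, "ay": 0, "az": 0, "gripper": 1}, {"x": 0, "y": -34, "z": 0, "ax": 0, "ay": 0, "az": 0, "gripper": 1}, {"x": 0, "y": -34, "z": 0, "ax": 0, "ay": 0, "az": 0, "gripper": 1}]}}

```text
clock: 11.53
position: [0.4646, -0.0278, 0.1901]
ee_rot: [-0.053, 0.999, 0.0, 0.001]
ft_force: [0.7, -0.3, -0.1]
grip_width: 0.235
grasp_force: 108.2
```

Call:
{"fn": "apply_moves", "kwargs": {"rows": [{"x": 0, "y": -34, "z": 0, "ax": 0, "ay": 0, "az": 6.6, "gripper": 1}, {"x": 0, "y": -34, "z": 0, "ax": 0, "ay": 0, "az": 6.6, "gripper": 1}, {"x": 0, "y": -34, "z": 0, "ax": 0, "ay": 0, "az": 6.6, "gripper": 1}, {"x": 0, "y": -34, "z": 0, "ax": 0, "ay": 0, "az": 6.6, "gripper": 1}, {"x": 0, "y": 0, "z": 0, "ax": 0, "ay": 0, "az": 6.6, "gripper": 1}]}}

```text
clock: 11.95
position: [0.4537, -0.1678, 0.19]
ee_rot: [0.24, 0.971, -0.001, 0.0]
ft_force: [0.0, 0.0, -0.6]
grip_width: 0.229
grasp_force: 108.4
```

Call:
{"fn": "apply_moves", "kwargs": {"rows": [{"x": 0, "y": 0, "z": 0, "ax": 0, "ay": 0, "az": 6.6, "gripper": 1}, {"x": 0, "y": 0, "z": 0, "ax": 0, "ay": 0, "az": 6.6, "gripper": 1}, {"x": 0, "y": 0, "z": 0, "ax": 0, "ay": 0, "az": 6.6, "gripper": 1}, {"x": 0, "y": 0, "z": 0, "ax": 0, "ay": 0, "az": 6.6, "gripper": 1}, {"x": 0, "y": 0, "z": 0, "ax": 0, "ay": 0, "az": 6.6, "gripper": 1}]}}

```text
clock: 12.37
position: [0.4557, -0.161, 0.1898]
ee_rot: [0.502, 0.865, 0.0, 0.0]
ft_force: [-0.4, 0.4, -0.4]
grip_width: 0.233
grasp_force: 108.3
```

Call:
{"fn": "apply_moves", "kwargs": {"rows": [{"x": 0, "y": 0, "z": 0, "ax": 0, "ay": 0, "az": 6.6, "gripper": 1}, {"x": 0, "y": 0, "z": 0, "ax": 0, "ay": 0, "az": 6, "gripper": 1}, {"x": 0, "y": 0, "z": 0, "ax": 0, "ay": 0, "az": 0, "gripper": 1}]}}

```text
clock: 12.62
position: [0.4557, -0.161, 0.1897]
ee_rot: [0.594, 0.805, 0.0, 0.0]
ft_force: [0.0, -0.4, -0.4]
grip_width: 0.232
grasp_force: 108.3
```

```bash
python3 to.py .4674 -.2038 .0175 107.3; python3 cov.py 1.8 1.9 1.95
```

```text
t 12.62 p [ 0.4557 -0.161   0.1897] yaw 107.17 zax [ 0.  0. -1.] F [ 0.  -0.4 -0.4] gw 0.232 gf 108.3
shift mm [-44.4  -1.6 172.2] turn [ 0.03 -0.01 -0.13]
1.8 [[281.2, 135.4], [308.0, 152.2]]
1.9 [[284.4, 135.7], [311.3, 152.4]]
1.95 [[285.9, 136.0], [312.8, 152.7]]
145 295 297 3 | 150 293 308 16 | 155 293 309 16 | 160 292 308 17 | 165 216 306 16 | 170 290 305 12 | 175 249 302 17 | 180 237 301 10 | 185 294 321 9 | 190 303 321 19 | 195 286 320 35 |
```

Call:
{"fn": "apply_moves", "kwargs": {"rows": [{"x": -22, "y": -1, "z": 20, "ax": 0, "ay": 0, "az": 0, "gripper": 1}, {"x": -22, "y": 0, "z": 33, "ax": 0, "ay": 0, "az": 0, "gripper": 1}, {"x": 0, "y": 0, "z": 35, "ax": 0, "ay": 0, "az": 0, "gripper": 1}, {"x": 0, "y": 0, "z": 35, "ax": 0, "ay": 0, "az": 0, "gripper": 1}, {"x": 0, "y": 0, "z": 25, "ax": 0, "ay": 0, "az": 0, "gripper": 1}]}}

```text
clock: 13.08
position: [0.4669, -0.2032, 0.0389]
ee_rot: [0.59, 0.807, -0.0, -0.001]
ft_force: [0.4, 1.1, -1.7]
grip_width: 0.24
grasp_force: 108.3
```

Call:
{"fn": "apply_moves", "kwargs": {"rows": [{"x": 0, "y": 0, "z": 10, "ax": 0, "ay": 0, "az": 0, "gripper": 1}, {"x": 0, "y": 0, "z": 6, "ax": 0, "ay": 0, "az": 0, "gripper": 1}, {"x": 0, "y": 0, "z": 3, "ax": 0, "ay": 0, "az": 0, "gripper": 1}, {"x": 0, "y": 0, "z": 0, "ax": 0, "ay": 0, "az": 0, "gripper": 1}]}}

```text
clock: 13.42
position: [0.4687, -0.2034, 0.0234]
ee_rot: [0.591, 0.807, 0.0, 0.001]
ft_force: [-0.5, 0.9, -1.0]
grip_width: 0.234
grasp_force: 108.3
```

```bash
python3 to.py .4674 -.2038 .0175 107.3
```

```text
t 13.42 p [ 0.4687 -0.2034  0.0234] yaw 107.52 zax [ 0.001 -0.    -1.   ] F [-0.5  0.9 -1. ] gw 0.234 gf 108.3
shift mm [-0.  -1.4  5.9] turn [0.07 0.03 0.22]
```

Call:
{"fn": "apply_moves", "kwargs": {"rows": [{"x": 0, "y": 0, "z": 2, "ax": 0, "ay": 0, "az": 0, "gripper": 1}, {"x": 0, "y": 0, "z": 2, "ax": 0, "ay": 0, "az": 0, "gripper": 1}, {"x": 0, "y": 0, "z": 0, "ax": 0, "ay": 0, "az": 0, "gripper": 1}]}}

```text
clock: 13.67
position: [0.4685, -0.2032, 0.0191]
ee_rot: [0.591, 0.806, 0.0, 0.0]
ft_force: [-0.2, -0.6, -0.9]
grip_width: 0.235
grasp_force: 108.3
```

Call:
{"fn": "apply_moves", "kwargs": {"rows": [{"x": 0, "y": 0, "z": 1.5, "ax": 0, "ay": 0, "az": 0, "gripper": 1}, {"x": 0, "y": 0, "z": 0, "ax": 0, "ay": 0, "az": 0, "gripper": 1}]}}

```text
clock: 13.83
position: [0.4682, -0.2032, 0.0172]
ee_rot: [0.592, 0.806, 0.0, 0.0]
ft_force: [0.5, -0.6, -1.3]
grip_width: 0.234
grasp_force: 108.3
```

Call:
{"fn": "apply_moves", "kwargs": {"newtons": 20, "rows": [{"x": 0, "y": 0, "z": 0, "ax": 0, "ay": 0, "az": 0, "gripper": 0.5}, {"x": 0, "y": 0, "z": 0, "ax": 0, "ay": 0, "az": 0, "gripper": 0}, {"x": 0, "y": 0, "z": 0, "ax": 0, "ay": 0, "az": 0, "gripper": 0}, {"x": 0, "y": 0, "z": 0, "ax": 0, "ay": 0, "az": 0, "gripper": 0}, {"x": 0, "y": 0, "z": 0, "ax": 0, "ay": 0, "az": 0, "gripper": 0}]}}

```text
clock: 14.25
position: [0.4681, -0.2033, 0.0171]
ee_rot: [0.592, 0.806, 0.0, 0.0]
ft_force: [0.7, 0.6, -0.5]
grip_width: 0.923
grasp_force: 0.0
```

Call:
{"fn": "apply_moves", "kwargs": {"rows": [{"x": 0, "y": 0, "z": 0, "ax": 0, "ay": 0, "az": 0, "gripper": 0}, {"x": 0, "y": 0, "z": 0, "ax": 0, "ay": 0, "az": 0, "gripper": 0}, {"x": 0, "y": 0, "z": -20, "ax": 0, "ay": 0, "az": 0, "gripper": 0}, {"x": 0, "y": 0, "z": -30, "ax": 0, "ay": 0, "az": 0, "gripper": 0}, {"x": 0, "y": 0, "z": -35, "ax": 0, "ay": 0, "az": 0, "gripper": 0}]}}

```text
clock: 14.67
position: [0.4667, -0.203, 0.1018]
ee_rot: [0.592, 0.806, -0.001, -0.001]
ft_force: [0.7, 0.6, 0.5]
grip_width: 1.003
grasp_force: 0.0
```

Call:
{"fn": "apply_moves", "kwargs": {"rows": [{"x": 0, "y": 0, "z": -35, "ax": 0, "ay": 0, "az": 0, "gripper": 0}, {"x": 0, "y": 0, "z": -35, "ax": 0, "ay": 0, "az": 0, "gripper": 0}, {"x": 0, "y": 0, "z": -35, "ax": 0, "ay": 0, "az": 0, "gripper": 0}, {"x": 0, "y": 0, "z": 0, "ax": 0, "ay": 0, "az": 0, "gripper": 0}]}}

```text
clock: 15.0
position: [0.4707, -0.2045, 0.2136]
ee_rot: [0.592, 0.806, 0.002, 0.004]
ft_force: [0.9, 0.5, -0.3]
grip_width: 0.995
grasp_force: 0.0
```

```bash
python3 to.py .5845 .1333 .2 185.9
```

```text
t 15.0 p [ 0.4707 -0.2045  0.2136] yaw 107.42 zax [ 0.009 -0.001 -1.   ] F [ 0.9  0.5 -0.3] gw 0.995 gf 0.0
shift mm [288.3 209.6  14.3] turn [  0.26   0.53 -78.48]
```

Driver laid down. Now I'll measure the cassette by its blue catches while the arm is clear.

```bash
cat > cas.py <<'E'
from h import *
for n,z in(("top",.082),("scene",.078)):
    c=camera(n); hsv=cv2.cvtColor(c["color"],cv2.COLOR_RGB2HSV)
    p=proj(c,[.5845,.1333,.08])[0]; print(n,"pred",p.round(1))
    m=cv2.inRange(hsv,(100,110,40),(125,255,255)); k=np.zeros_like(m); x,y=p.astype(int); k[y-25:y+25,x-35:x+35]=1; m=m*k
    N,L,st,ce=cv2.connectedComponentsWithStats(m)
    for i in range(1,N):
        if st[i,4]>4: print(st[i],ce[i].round(1),onz(c,*ce[i],z).round(4))
c=camera("top");h=cv2.cvtColor(c["color"],cv2.COLOR_RGB2HSV)
m=cv2.inRange(h,(3,130,90),(18,255,255)); m[:,:300]=0;m[:200]=0; ys,xs=np.nonzero(m)
print("orange",len(xs),xs.mean() if len(xs) else 0,ys.mean() if len(xs) else 0)
cc=camera("scene")
A=cv2.resize(c["color"][120:270,170:420],(500,300),interpolation=cv2.INTER_CUBIC);B=cv2.resize(cc["color"][120:320,210:340],(195,300))
cv2.imwrite("pics/last.png",np.hstack([A,B])[:,:,::-1])
E
python3 cas.py
```

```text
top pred [240.1 197.2]
[249 193   2   9  17] [249.5 196.8] [0.5856 0.1079 0.082 ]
[229 195   5   9  32] [231.2 199.3] [0.5781 0.1572 0.082 ]
scene pred [268.8 186.9]
[274 194   3   2   5] [275.2 194.6] [0.5828 0.0855 0.078 ]
orange 165 354.3393939393939 245.93939393939394
```

Call:
{"fn": "apply_moves", "kwargs": {"rows": [{"x": 0, "y": 0, "z": 0, "ax": 0, "ay": 0, "az": -6.6, "gripper": 0}, {"x": 0, "y": 0, "z": 0, "ax": 0, "ay": 0, "az": -6.6, "gripper": 0}, {"x": 0, "y": 0, "z": 0, "ax": 0, "ay": 0, "az": -6.6, "gripper": 0}, {"x": 0, "y": 0, "z": 0, "ax": 0, "ay": 0, "az": -6.6, "gripper": 0}, {"x": 0, "y": 0, "z": 0, "ax": 0, "ay": 0, "az": -6.6, "gripper": 0}]}}

```text
clock: 15.62
position: [0.4672, -0.203, 0.2053]
ee_rot: [0.336, 0.942, -0.0, -0.001]
ft_force: [1.1, -0.9, -0.5]
grip_width: 1.007
grasp_force: 0.0
```

Call:
{"fn": "apply_moves", "kwargs": {"rows": [{"x": 0, "y": 0, "z": 0, "ax": 0, "ay": 0, "az": -6.6, "gripper": 0}, {"x": 0, "y": 0, "z": 0, "ax": 0, "ay": 0, "az": -6.6, "gripper": 0}, {"x": 0, "y": 0, "z": 0, "ax": 0, "ay": 0, "az": -6.6, "gripper": 0}, {"x": 0, "y": 0, "z": 0, "ax": 0, "ay": 0, "az": -6.6, "gripper": 0}, {"x": 0, "y": 0, "z": 0, "ax": 0, "ay": 0, "az": -6.6, "gripper": 0}]}}

```text
clock: 16.03
position: [0.4672, -0.203, 0.2053]
ee_rot: [0.054, 0.999, 0.0, -0.002]
ft_force: [0.3, 0.7, -0.2]
grip_width: 1.001
grasp_force: 0.0
```

Call:
{"fn": "apply_moves", "kwargs": {"rows": [{"x": 0, "y": 0, "z": 0, "ax": 0, "ay": 0, "az": -6.6, "gripper": 0}, {"x": 0, "y": 0, "z": 0, "ax": 0, "ay": 0, "az": -5.6, "gripper": 0}, {"x": 0, "y": 0, "z": 0, "ax": 0, "ay": 0, "az": 0, "gripper": 0}]}}

```text
clock: 16.28
position: [0.4673, -0.203, 0.2055]
ee_rot: [-0.052, 0.999, 0.0, -0.001]
ft_force: [0.2, -0.6, -0.4]
grip_width: 0.998
grasp_force: 0.0
```

```bash
python3 to.py .5832 .133 .2 185.9
```

```text
t 16.28 p [ 0.4673 -0.203   0.2055] yaw -174.09 zax [-0.003  0.    -1.   ] F [ 0.2 -0.6 -0.4] gw 0.998 gf 0.0
shift mm [-149.9  322.3    5.3] turn [ 0.04 -0.16  0.01]
```

View pics/last.png

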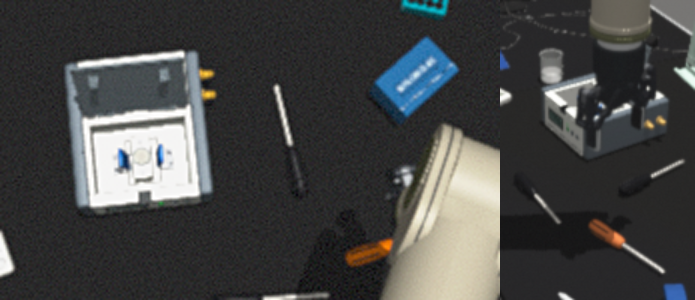

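The picture shows the cover back, the catches at top ≈(231,199) and (250.5,197.5), and the orange driver lying clear at about (356,245). I'll move over the cassette.

Call:
{"fn": "apply_moves", "kwargs": {"rows": [{"x": -15, "y": 32.2, "z": 0, "ax": 0, "ay": 0, "az": 0, "gripper": 0}, {"x": -15, "y": 32.2, "z": 0, "ax": 0, "ay": 0, "az": 0, "gripper": 0}, {"x": -15, "y": 32.2, "z": 0, "ax": 0, "ay": 0, "az": 0, "gripper": 0}, {"x": -15, "y": 32.2, "z": 0, "ax": 0, "ay": 0, "az": 0, "gripper": 0}, {"x": -15, "y": 32.2, "z": 0, "ax": 0, "ay": 0, "az": 0, "gripper": 0}]}}

```text
clock: 16.7
position: [0.5266, -0.034, 0.206]
ee_rot: [-0.047, 0.999, 0.0, -0.001]
ft_force: [0.7, -0.7, 0.7]
grip_width: 1.0
grasp_force: 0.0
```

Call:
{"fn": "apply_moves", "kwargs": {"rows": [{"x": -15, "y": 32.2, "z": 0, "ax": 0, "ay": 0, "az": 0, "gripper": 0}, {"x": -15, "y": 32.2, "z": 0, "ax": 0, "ay": 0, "az": 0, "gripper": 0}, {"x": -15, "y": 32.2, "z": 0, "ax": 0, "ay": 0, "az": 0, "gripper": 0}, {"x": -15, "y": 32.2, "z": 0, "ax": 0, "ay": 0, "az": 0, "gripper": 0}, {"x": -15, "y": 32.2, "z": 0, "ax": 0, "ay": 0, "az": 0, "gripper": 0}]}}

```text
clock: 17.12
position: [0.5854, 0.1335, 0.2057]
ee_rot: [-0.047, 0.999, -0.0, -0.001]
ft_force: [0.9, -0.7, 0.0]
grip_width: 0.996
grasp_force: 0.0
```

Call:
{"fn": "apply_moves", "kwargs": {"rows": [{"x": 0, "y": 0, "z": 30, "ax": 0, "ay": 0, "az": 0, "gripper": 0}, {"x": 0, "y": 0, "z": 30, "ax": 0, "ay": 0, "az": 0, "gripper": 0}, {"x": 0, "y": 0, "z": 0, "ax": 0, "ay": 0, "az": 0, "gripper": 0}, {"x": 0, "y": 0, "z": 0, "ax": 0, "ay": 0, "az": 0, "gripper": 0}]}}

```text
clock: 17.45
position: [0.5842, 0.1313, 0.1452]
ee_rot: [-0.048, 0.999, -0.001, -0.002]
ft_force: [-0.0, -0.7, 0.4]
grip_width: 1.0
grasp_force: 0.0
```

```bash
python3 to.py .583 .1325 .062 185.9
```

```text
t 17.45 p [0.5842 0.1313 0.1452] yaw -174.5 zax [-0.005 -0.002 -1.   ] F [-0.  -0.7  0.4] gw 1.0 gf 0.0
shift mm [ 0.7  1.4 83.2] turn [-0.08 -0.27 -0.4 ]
```

Call:
{"fn": "apply_moves", "kwargs": {"rows": [{"x": 0.7, "y": 1.4, "z": 20, "ax": 0, "ay": 0, "az": -0.4, "gripper": 0}, {"x": 0, "y": 0, "z": 20, "ax": 0, "ay": 0, "az": 0, "gripper": 0}, {"x": 0, "y": 0, "z": 10, "ax": 0, "ay": 0, "az": 0, "gripper": 0}, {"x": 0, "y": 0, "z": 8, "ax": 0, "ay": 0, "az": 0, "gripper": 0}, {"x": 0, "y": 0, "z": 0, "ax": 0, "ay": 0, "az": 0, "gripper": 0}]}}

```text
clock: 17.87
position: [0.5846, 0.1329, 0.0887]
ee_rot: [-0.052, 0.999, -0.0, -0.0]
ft_force: [0.5, 0.1, -0.4]
grip_width: 0.999
grasp_force: 0.0
```

Call:
{"fn": "apply_moves", "kwargs": {"rows": [{"x": 0, "y": 0, "z": 8, "ax": 0, "ay": 0, "az": 0, "gripper": 0}, {"x": 0, "y": 0, "z": 8, "ax": 0, "ay": 0, "az": 0, "gripper": 0}, {"x": 0, "y": 0, "z": 7, "ax": 0, "ay": 0, "az": 0, "gripper": 0}, {"x": 0, "y": 0, "z": 0, "ax": 0, "ay": 0, "az": 0, "gripper": 0}]}}

```text
clock: 18.2
position: [0.584, 0.1331, 0.0646]
ee_rot: [-0.053, 0.999, -0.0, -0.001]
ft_force: [-0.4, 0.8, -0.1]
grip_width: 0.999
grasp_force: 0.0
```

```bash
python3 to.py .583 .1325 .064 185.9
```

```text
t 18.2 p [0.584  0.1331 0.0646] yaw -173.95 zax [-0.002 -0.001 -1.   ] F [-0.4  0.8 -0.1] gw 0.999 gf 0.0
shift mm [ 1.  -0.5  0.6] turn [-0.02 -0.11  0.15]
```

Call:
{"fn": "apply_moves", "kwargs": {"newtons": 30, "rows": [{"x": 0.5, "y": 0, "z": 0, "ax": 0, "ay": 0, "az": 0, "gripper": 1}, {"x": 0, "y": 0, "z": 0, "ax": 0, "ay": 0, "az": 0, "gripper": 1}, {"x": 0, "y": 0, "z": 0, "ax": 0, "ay": 0, "az": 0, "gripper": 1}, {"x": 0, "y": 0, "z": 0, "ax": 0, "ay": 0, "az": 0, "gripper": 1}, {"x": 0, "y": 0, "z": 0, "ax": 0, "ay": 0, "az": 0, "gripper": 1}]}}

```text
clock: 18.62
position: [0.5852, 0.1326, 0.0673]
ee_rot: [-0.052, 0.999, -0.0, 0.001]
ft_force: [-0.8, -3.7, 7.8]
grip_width: 0.437
grasp_force: 30.4
```

Call:
{"fn": "apply_moves", "kwargs": {"rows": [{"x": 0, "y": 0, "z": 0, "ax": 0, "ay": 0, "az": 0, "gripper": 1}, {"x": 0, "y": 0, "z": 0, "ax": 0, "ay": 0, "az": 0, "gripper": 1}, {"x": 0, "y": 0, "z": 0, "ax": 0, "ay": 0, "az": 0, "gripper": 1}, {"x": 0, "y": 0, "z": 0, "ax": 0, "ay": 0, "az": 0, "gripper": 1}]}}

```text
clock: 18.95
position: [0.5852, 0.1326, 0.0673]
ee_rot: [-0.052, 0.999, -0.0, 0.001]
ft_force: [-0.3, -2.7, 6.8]
grip_width: 0.439
grasp_force: 30.4
```

```bash
python3 to.py
```

```text
t 18.95 p [0.5852 0.1326 0.0673] yaw -173.98 zax [ 0.002 -0.    -1.   ] F [-0.3 -2.7  6.8] gw 0.439 gf 30.4
```

Call:
{"fn": "apply_moves", "kwargs": {"rows": [{"x": 0, "y": 0, "z": -3, "ax": 0, "ay": 0, "az": 0, "gripper": 1}, {"x": 0, "y": 0, "z": -3, "ax": 0, "ay": 0, "az": 0, "gripper": 1}, {"x": 0, "y": 0, "z": -3, "ax": 0, "ay": 0, "az": 0, "gripper": 1}, {"x": 0, "y": 0, "z": 0, "ax": 0, "ay": 0, "az": 0, "gripper": 1}]}}

```text
clock: 19.28
position: [0.5843, 0.1327, 0.0755]
ee_rot: [-0.053, 0.999, -0.0, 0.0]
ft_force: [1.2, -4.3, 0.7]
grip_width: 0.441
grasp_force: 30.7
```

```bash
python3 to.py
```

```text
t 19.28 p [0.5843 0.1327 0.0755] yaw -173.96 zax [ 0.    -0.001 -1.   ] F [ 1.2 -4.3  0.7] gw 0.441 gf 30.7
```

Call:
{"fn": "apply_moves", "kwargs": {"rows": [{"x": 0, "y": -0.8, "z": -4, "ax": 0, "ay": 0, "az": 0, "gripper": 1}, {"x": 0, "y": 0, "z": -4, "ax": 0, "ay": 0, "az": 0, "gripper": 1}, {"x": 0, "y": 0, "z": -4, "ax": 0, "ay": 0, "az": 0, "gripper": 1}]}}

```text
clock: 19.53
position: [0.5843, 0.1326, 0.0875]
ee_rot: [-0.053, 0.999, 0.0, -0.0]
ft_force: [0.1, -1.5, -2.8]
grip_width: 0.436
grasp_force: 30.6
```

Call:
{"fn": "apply_moves", "kwargs": {"rows": [{"x": 0, "y": 0, "z": -4, "ax": 0, "ay": 0, "az": 0, "gripper": 1}, {"x": 0, "y": 0, "z": -4, "ax": 0, "ay": 0, "az": 0, "gripper": 1}, {"x": 0, "y": 0, "z": -4, "ax": 0, "ay": 0, "az": 0, "gripper": 1}]}}

```text
clock: 19.78
position: [0.5843, 0.1331, 0.0997]
ee_rot: [-0.053, 0.999, 0.0, 0.0]
ft_force: [0.1, -0.2, -1.2]
grip_width: 0.441
grasp_force: 30.6
```

```bash
python3 to.py
```

```text
t 19.78 p [0.5843 0.1331 0.0997] yaw -173.92 zax [ 0.     0.001 -1.   ] F [ 0.1 -0.2 -1.2] gw 0.441 gf 30.6
```

Call:
{"fn": "apply_moves", "kwargs": {"rows": [{"x": 0, "y": 0, "z": -12, "ax": 0, "ay": 0, "az": 0, "gripper": 1}, {"x": 0, "y": 0, "z": -16, "ax": 0, "ay": 0, "az": 0, "gripper": 1}, {"x": 0, "y": 0, "z": -18, "ax": 0, "ay": 0, "az": 0, "gripper": 1}, {"x": 0, "y": 0, "z": -18, "ax": 0, "ay": 0, "az": 0, "gripper": 1}, {"x": 0, "y": 0, "z": -18, "ax": 0, "ay": 0, "az": 0, "gripper": 1}]}}

```text
clock: 20.2
position: [0.5843, 0.1326, 0.1829]
ee_rot: [-0.053, 0.999, 0.0, 0.0]
ft_force: [-0.3, 0.0, -1.6]
grip_width: 0.44
grasp_force: 30.6
```

Call:
{"fn": "apply_moves", "kwargs": {"rows": [{"x": 0, "y": 0, "z": -25, "ax": 0, "ay": 0, "az": 0, "gripper": 1}, {"x": 0, "y": 0, "z": -25, "ax": 0, "ay": 0, "az": 0, "gripper": 1}, {"x": 0, "y": 0, "z": -25, "ax": 0, "ay": 0, "az": 0, "gripper": 1}, {"x": 0, "y": 0, "z": -25, "ax": 0, "ay": 0, "az": 0, "gripper": 1}, {"x": 0, "y": 0, "z": -10, "ax": 0, "ay": 0, "az": 0, "gripper": 1}]}}

```text
clock: 20.62
position: [0.5852, 0.1327, 0.2958]
ee_rot: [-0.053, 0.999, 0.001, 0.003]
ft_force: [0.1, 0.1, -1.2]
grip_width: 0.443
grasp_force: 30.6
```

Call:
{"fn": "apply_moves", "kwargs": {"rows": [{"x": 0, "y": 0, "z": 0, "ax": 0, "ay": 0, "az": 0, "gripper": 1}, {"x": 0, "y": 0, "z": 0, "ax": 0, "ay": 0, "az": 0, "gripper": 1}, {"x": 0, "y": 0, "z": 0, "ax": 0, "ay": 0, "az": 0, "gripper": 1}, {"x": 0, "y": 0, "z": 0, "ax": 0, "ay": 0, "az": 0, "gripper": 1}, {"x": 0, "y": 0, "z": 0, "ax": 0, "ay": 0, "az": 0, "gripper": 1}]}}

```text
clock: 21.03
position: [0.5839, 0.1323, 0.2897]
ee_rot: [-0.053, 0.999, -0.0, -0.001]
ft_force: [0.7, -0.3, -0.2]
grip_width: 0.439
grasp_force: 30.6
```

```bash
python3 to.py
python3 - <<'E'
from h import *
c=camera("scene"); o=get_obs(); p=np.array(o["position"])
# off-white cassette below fingers: bright low-saturation mask near TCP projection
q=proj(c,[p,p-[0,0,.06]]); print("tcp, underside expected px",q.round(1).tolist())
h=cv2.cvtColor(c["color"],cv2.COLOR_RGB2HSV); x,y=q.mean(0).astype(int)
for nm,m in(("white",(h[...,1]<60)&(h[...,2]>130)),("blue",(h[...,0]>100)&(h[...,0]<125)&(h[...,1]>130)&(h[...,2]>40))):
    m=m.astype(np.uint8);k=np.zeros_like(m);k[y-30:y+30,x-30:x+30]=1
    N,L,st,ce=cv2.connectedComponentsWithStats(m*k)
    print(nm,[ (st[i].tolist(),ce[i].round(1).tolist()) for i in range(1,N) if st[i,4]>8])
    i=1+st[1:,4].argmax() if N>1 else 0
    if nm=="white" and N>1: print("rect",cv2.minAreaRect(np.argwhere(L==i)[:,::-1].astype(np.float32)))
E
python3 cov.py 1.8 1.9
```

```text
t 21.03 p [0.5839 0.1323 0.2897] yaw -173.95 zax [-0.002 -0.001 -1.   ] F [ 0.7 -0.3 -0.2] gw 0.439 gf 30.6
tcp, underside expected px [[269.6, 122.2], [269.3, 141.8]]
white [([285, 106, 14, 11, 39], [291.6, 110.9]), ([259, 123, 10, 5, 32], [263.8, 124.9]), ([292, 124, 7, 21, 87], [296.0, 132.1]), ([272, 133, 11, 10, 66], [277.9, 137.4]), ([258, 134, 16, 11, 73], [265.5, 138.8])]
rect ((295.0, 134.0), (20.0, 6.0), 90.0)
blue [([263, 115, 7, 6, 32], [266.3, 117.6]), ([296, 118, 3, 5, 13], [297.2, 120.0]), ([270, 129, 6, 7, 38], [272.4, 131.7])]
1.8 [[281.2, 135.4], [308.0, 152.2]]
1.9 [[284.4, 135.7], [311.3, 152.4]]
115 270 270 1 | 120 262 270 4 | 125 269 270 2 | 130 269 276 2 | 135 269 275 3 | 140 284 290 6 | 145 281 297 16 | 150 279 308 26 | 155 277 309 32 | 160 276 308 33 | 165 216 306 33 | 170 264 305 40 | 175 250 302 33 | 180 238 301 19 | 185 292 321 11 | 190 303 321 19 | 195 239 321 35 |
```

```bash
python3 -c "
from workcell import *
print(hand_in())"
```

```text
the job is handed in; nothing more can be done
None
```

The job is handed in at about 21 s: the cover is open at roughly 1.8 rad, the orange screwdriver is back on the worktop, and the cassette is held by its pinched catches with its underside about 0.23 m above the worktop. I checked that final state with camera measurements and force readings, not a viewed picture, and took levelness from the tool pose.

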